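# Tighten the rack clamp of a blood-bank shaker with its hex key

## Robot

A 6-joint arm with a two-finger parallel gripper is mounted at the origin on the work surface. World frame = base frame: x ahead of the robot, y to its left, z up, the work surface at z = 0. Lengths are in m, angles in rad, forces in N, time in s.
With the tool pointing down it reaches from about 0.3 to 0.825 m from the base axis. Payload 5.4 kg.
Tool frame: the origin (TCP) lies midway between the tips of the shut fingers; the grasp point (between the pads) lies 19 mm behind it; z points along the fingers, y is the line along which they close (so a half turn about z gives the same grasp; the last joint's range is limited). The gripper opens to 92 mm and grips with 3 to 60 N. Pads are 20 mm wide; open, the fingers measure 128 mm over their backs; the gripper's body (75 mm by 189 mm) begins 69 mm behind the grasp point.
Start: joints at [0.989, 0.158, 1.597, -0, 1.386, -0.21], TCP at [0.209, 0.536, 0.215] pointing down, gripper open.
Joint ranges: [-2.91, 2.91], [-0.94, 2.29], [0.18, 2.7], [-1.29, 4.43], [0.17, 2.64], [-3, 3]. Speed limits (rad/s): [2.57, 2.57, 3.14, 3.14, 3.14, 3.14].

## Interface

Orientations are given as a rotation vector (axis times angle).
In Python, from cell import robot gives the robot as it stands.
- The arm moves only by the tool jog_arm, never from a script. Its argument "series" is one flat list of numbers, 7 for each row, row after row: the turn, a rotation vector about the tool's x, y, z in a scale on which 1.0 is 90 degrees, then the shift along the tool's x, y, z in parts of the range, where 1.0 means 600 mm, then the opening, from -1 (shut) to 1 (fully open). A call has 1 to 8 rows; each row is the pose to reach, as a shift and turn from the pose commanded when the call began, along the tool's axes at that moment; what a row does not reach only later rows make up. A row lasts 1/10 s, in which the tool goes at most 50 mm and 8.59 degrees, less where a joint would pass 70% of its speed; a pose out of reach is approached as far as the arm can. No shift or turn number may pass 1 either way. A call with a gripper value outside its range is refused whole. The fingers move at their own pace and stop on an object; "newtons" is the grip in N (left out, the last holds). Time passes only in rows, so rows that repeat a pose let the fingers close. It gives the time, the measured TCP pose, the force, the opening and the grip force at its end, in the units of the state.
- robot.read_state(): the state, without advancing time (a new reading comes with each control period).
- robot.camera(name): name is "scene" or "side" or "wrist"; returns the picture (480x640x3 uint8, red, green, blue); there is no depth.
- robot.camera_model(name): a dict with "camera_matrix" (3x3 intrinsics, pixels), "D" ([k1, k2, p1, p2, k3] as OpenCV has them; the pictures are not rectified), "rvec" (rotation vector, rad) and "tvec" (3), from world to camera coordinates, as OpenCV has them; the wrist camera has in their place "hand_eye" (4x4, takes a point from camera to tool coordinates, whose origin is the TCP and whose axes are the flange's). Camera axes: x right, y down, z forward; pixel columns grow to the right and rows downward; lengths in m; the calibration is good to about 2 mm. A picture is of the moment at which its call begins: read the wrist's pose just before it. camera_model takes no time and is no camera call.
- robot.job_done(): hands the job in; it is judged then, once.
Trained networks look in the newest picture that a camera, given by its name, has taken for a name from the list of things; names that differ only in an ending like _2 or _b are one class to them, and where a whole thing is asked for, a point or a joint stands for the part that bears it (a point fixed in the world has none). Each returns a list of dicts, best first, with "p" (0 to 1); they miss things now and then, are a little off and sometimes report something else, mostly with a low value. They report only what shows in the picture. A call takes as long as a camera call. They do not tell look-alikes from the thing itself.
- robot.recognise(camera, thing): "box" ([centre column, centre row, width, height] in pixels, round what is visible of it).
- robot.spot_point(camera, thing): "position" ([column, row] in pixels: a listed point, or the origin of a listed thing).
The state is a dict: "t": time; "qpos": joint angles; "dq": joint speeds; "joint_torque": joint torques, N m; "tool_pos": TCP position; "ee_rot": TCP orientation; "wrist_force": force on the tool from outside, world axes, zero at the start; "torque": the same for the moment, N m; "grip_width": opening from 0.0 (shut) to 1.0 (fully open); "grasp_force": force on a finger pad.
Only numpy, scipy, OpenCV 4.12 (cv2) and the standard library are available. Lean on these libraries where they do the work, as an engineer would, in place of code of your own. Each camera call takes 0.05 s, during which the arm holds its last target. There are 200 camera calls.

## Task

Take the hex key out of its stand, feel gently with its tip for the hex socket down in the hole of the shaker's rack clamp, and seat the key fully in it. Then turn the screw clockwise, letting go for a new grip after each quarter turn or so, until it comes to its stop, and leave the key standing in the screw. Leave the racks, the bottle and the cup as they are.

Things in the scene. Friction and masses are not known exactly. Their poses are not given: they have to be found in the camera images.
- key: loose hex key, upright in its stand, about 150 g, 108 mm long: steel hexagonal shank, 14 mm across flats (16.2 mm over corners), under a black square plastic grip 26 x 26 x 46 mm. Origin at the centre of its lower end, z up along it. The grip's four faces look along the key's x and y; one flat of the hexagon looks along the key's +x, others every 60 degrees
- key_tip (a point): centre of the key's lower end face (the key's origin). The last 2 mm above it taper from 14 to 11.4 mm across flats
- key_grip (a point): on the key's axis, 85 mm above the tip, in the middle of the square grip (which spans 62 to 108 mm above the tip): the place to hold it
- stand: fixed grey plastic block, 80 x 80 x 36 mm, origin at the centre of its underside; a 19 x 19 mm hole 26 mm deep in its top holds the key loosely, tip 10 mm above the bench, turned any way. Straight up draws it out
- shaker: fixed low bench shaker, 260 x 300 mm, platform top at 70 mm; origin at the centre of its underside, y along its long side, z up. At its -y end stands the clamp housing, a grey block 84 x 84 mm centred at (0, -105) mm, top at 109 mm, with a round hole of 38 mm diameter. Between it and the rack (tube caps at 153 mm, edge 90 mm from the hole's centre) a jaw (top 102 mm) moves as the screw turns
- well (a point): centre of that hole's mouth, 109 mm above the bench. 21 mm below lies the screw head's flat face, filling the hole; in it a sharp-edged hexagonal socket, 15.2 mm across flats, 14 mm deep, floor 74 mm above the bench. The socket's centre is off the hole's centre by up to 6 mm along the shaker's x and up to 6 mm along its y, not measured. The tip drops in within about 1.8 mm and 10 degrees
- screw (a joint): clamp screw's turn, rad, growing clockwise seen from above: 0 to 0.5 at the start, hard stop (tight) at 5.2. It turns stiffly (0.1 N m) and stays where left; the key has 10 degrees of play in it. At 0 a flat of the socket looks along the shaker's +x; at v it is turned clockwise by v from that. More than 60 N of the key on head or housing before it is in the socket spoils them
- rack: bystander: loose blue tube rack with two rows of capped tubes on the shaker's platform, 180 x 96 x 83 mm, origin at the centre of its underside
- rack_low: bystander: loose black tube rack full of capped tubes on the bench, 132 x 92 x 75 mm, origin at the centre of its underside
- flask: bystander: loose bottle, 66 mm across, 150 mm tall, origin at the centre of its underside
- cup: bystander: loose clear cup, 70 mm across, 70 mm tall, origin at the centre of its underside
Not all that is in view belongs to the job. Several things have the shape of the key; the one meant has the colours described above.

How it is judged:
By the outcome, as a careful person would: the job done as asked, in the order asked, and still so for the second after the job is handed in, with the robot touching nothing.
It also fails if it takes over 72 s, if anything falls off the work surface, if the arm or the gripper's body presses on something with over 40 N, if the wrist force passes 120 N, or if a joint passes its speed limit or range.

## Working session

There is one attempt and no reset: what is moved stays moved. The work goes in short steps, Python scripts to look and compute and a tool call to move; the robot and the scene stay as the last step left them, time stands still between calls to the robot, and variables do not carry over. Pictures are saved under pics/ and viewed, at most 10 in all, crops included, and the job is handed in when it is done.

Besides the shell and the picture viewer there is one more tool, called after "Call:" as a command line: name --argument value ..., lists and objects as JSON in quotes. jog_arm: Moves the arm, as the interface text tells. Its arguments: {"type":"object","properties":{"series":{"type":"array"},"newtons":{"type":"number"}},"required":["series"]}

```bash
mkdir -p pics
cat > h.py <<'E'
import numpy as np, cv2
from scipy.spatial.transform import Rotation as R
from cell import robot
def cam(n,st=None):
    m=robot.camera_model(n);K=np.array(m["camera_matrix"]);D=np.array(m["D"])
    if "rvec" in m:
        Rc=R.from_rotvec(np.ravel(m["rvec"])).as_matrix();t=np.ravel(m["tvec"])
    else:
        H=np.array(m["hand_eye"]);T=np.eye(4);T[:3,:3]=R.from_rotvec(st["ee_rot"]).as_matrix();T[:3,3]=st["tool_pos"]
        W=np.linalg.inv(T@H);Rc=W[:3,:3];t=W[:3,3]
    return K,D,Rc,t
def ray(c,px):
    K,D,Rc,t=c
    u=cv2.undistortPoints(np.array([[px]],float),K,D)[0,0]
    return -Rc.T@t, Rc.T@np.array([u[0],u[1],1])
def atz(c,px,z):
    o,d=ray(c,px);return o+d*(z-o[2])/d[2]
def proj(c,P):
    K,D,Rc,t=c
    return cv2.projectPoints(np.atleast_2d(P).astype(float),cv2.Rodrigues(Rc)[0],t,K,D)[0][:,0]
def tri(obs):
    A=np.zeros((3,3));b=np.zeros(3)
    for c,px in obs:
        o,d=ray(c,px);d=d/np.linalg.norm(d);M=np.eye(3)-np.outer(d,d);A+=M;b+=M@o
    return np.linalg.solve(A,b)
def save(img,n): cv2.imwrite("pics/"+n+".png",cv2.cvtColor(img,cv2.COLOR_RGB2BGR))
E
python3 - <<'E'
from h import *
st=robot.read_state();print(st)
for n in("scene","side","wrist"):
    save(robot.camera(n),n+"0");c=cam(n,st);print(n,(-c[2].T@c[3]).round(3))
    for th in("key_grip","stand","shaker","well","rack"):
        for r in robot.spot_point(n,th)[:4]:
            print(n,th,round(r["p"],2),np.round(r["position"]), atz(c,r["position"],{"key_grip":.095,"stand":0,"shaker":0,"well":.109,"rack":.07}[th]).round(3))
E
```

```text
{'t': 0.0, 'qpos': array([ 9.88907645e-01,  1.59083302e-01,  1.59819294e+00,  5.91668178e-06,
        1.38620572e+00, -2.10102681e-01]), 'dq': array([ 7.75496886e-04,  1.95104485e-04,  6.58957857e-05, -5.06093722e-04,
       -1.08582912e-04,  1.19866239e-03]), 'joint_torque': array([ 2.59637047e-03, -3.85593939e+01, -3.22097504e+01,  7.01913284e-02,
        3.80427518e-02, -1.63583031e-04]), 'tool_pos': array([0.20855898, 0.53518197, 0.21361937]), 'ee_rot': array([-5.80508201e-01, -3.08674506e+00,  2.73388115e-03]), 'wrist_force': array([ 0.44880247, -1.33739803,  0.30266682]), 'torque': array([-0.03958856,  0.03093815,  0.03243043]), 'grasp_force': 0.0, 'grip_width': 0.998424554421737}
scene [ 1.147 -0.119  0.887]
scene key_grip 0.84 [199. 262.] [ 0.536 -0.285  0.095]
scene key_grip 0.73 [202. 189.] [ 0.303 -0.277  0.095]
scene key_grip 0.72 [204. 226.] [ 0.431 -0.273  0.095]
scene key_grip 0.55 [153. 249.] [ 0.478 -0.388  0.095]
scene stand 0.58 [212. 247.] [ 0.42 -0.27  0.  ]
scene shaker 0.62 [359. 266.] [0.542 0.081 0.   ]
scene well 0.85 [317. 249.] [ 0.555 -0.024  0.109]
scene rack 0.62 [378. 245.] [0.54  0.122 0.07 ]
side [-0.017 -0.648  0.778]
side key_grip 0.73 [333. 360.] [ 0.3   -0.28   0.095]
side key_grip 0.63 [443. 352.] [ 0.473 -0.39   0.095]
side key_grip 0.62 [418. 308.] [ 0.516 -0.285  0.095]
side stand 0.69 [375. 359.] [ 0.415 -0.279  0.   ]
side shaker 0.69 [319. 244.] [0.547 0.088 0.   ]
side shaker 0.45 [304. 224.] [0.566 0.184 0.   ]
side well 0.95 [348. 234.] [ 0.544 -0.029  0.109]
side rack 0.71 [305. 220.] [0.524 0.12  0.07 ]
wrist [0.145 0.559 0.384]
```

View pics/scene0.png

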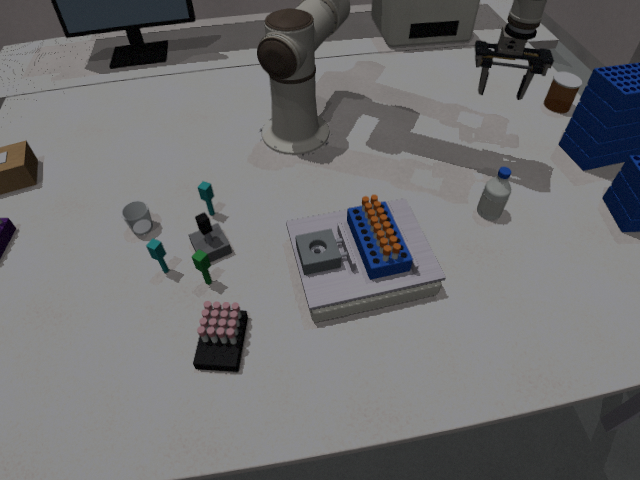

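View pics/side0.png

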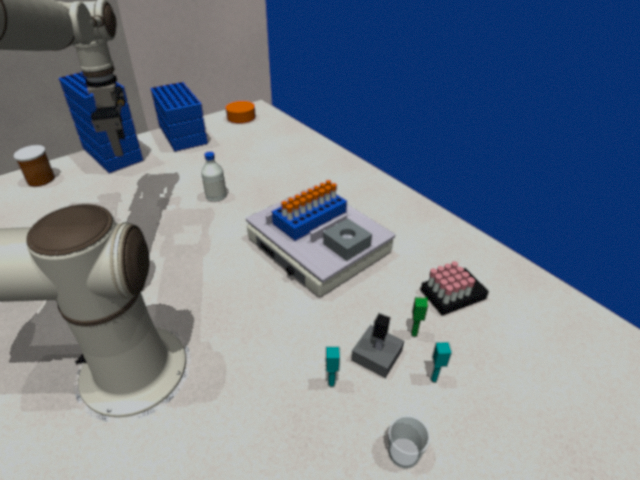

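The scene shows the black-gripped key in its grey stand at scene (204,226) and side (382,326). Teal and green look-alikes stand around it. The clamp housing with its hole is at scene (318,249) and side (348,234).

```bash
cat >> h.py <<'E'
def plan(p=None,yaw=None,note=""):
    """yaw: world angle (deg) of tool y; tool down. from measured pose"""
    st=robot.read_state();M=R.from_rotvec(st["ee_rot"]).as_matrix();p0=st["tool_pos"]
    if p is None:p=p0
    y0=np.degrees(np.arctan2(M[1,1],M[0,1]))
    yaw=y0 if yaw is None else yaw
    a=np.radians(yaw);y=np.array([np.cos(a),np.sin(a),0]);z=np.array([0,0,-1.]);G=np.c_[np.cross(y,z),y,z]
    print(note,"yaw now",y0.round(2),"rot",np.degrees(R.from_matrix(M.T@G).as_rotvec()).round(2),"shift",(M.T@(np.array(p)-p0)*1000).round(2))
E
python3 - <<'E'
from h import *
st=robot.read_state()
print("key",tri([(cam("scene"),(204,226)),(cam("side"),(382,326))]),"well",tri([(cam("scene"),(317,249)),(cam("side"),(348,234))]))
print(np.round(robot.camera_model("wrist")["hand_eye"],3))
plan((.55,-.03,.35),68.7); plan((.55,-.03,.35),90);plan((.49,-.03,.36),90)
E
```

```text
key [ 0.42727557 -0.27305485  0.09124985] well [ 0.55033565 -0.02268427  0.10278713]
[[ 0.001 -0.97  -0.245  0.067]
 [ 1.     0.001  0.    -0.001]
 [-0.    -0.245  0.97  -0.17 ]
 [ 0.     0.     0.     1.   ]]
 yaw now 68.7 rot [-0.  0.  0.] shift [-523.29 -403.14 -135.35]
 yaw now 68.7 rot [ -0.    0.  -21.3] shift [-523.29 -403.14 -135.35]
 yaw now 68.7 rot [ -0.    0.  -21.3] shift [-467.39 -424.94 -145.35]
```

Units first: shifts go in shares of 600 mm and turns go in shares of 90 degrees. So -493 mm / 600 = -0.8217, -409 mm / 600 = -0.6817, -21.3 degrees / 90 = -0.2367.

Call:
jog_arm --series '[0,0,0,-0.05,-0.0417,-0.075,1,0,0,-0.1111,-0.1167,-0.0967,-0.1333,1,0,0,-0.2367,-0.8217,-0.6817,-0.1767,1,0,0,-0.2367,-0.8217,-0.6817,-0.1767,1,0,0,-0.2367,-0.8217,-0.6817,-0.1767,1,0,0,-0.2367,-0.8217,-0.6817,-0.1767,1,0,0,-0.2367,-0.8217,-0.6817,-0.1767,1,0,0,-0.2367,-0.8217,-0.6817,-0.1767,1]'

```text
t: 1.7
tool_pos: [0.3879, 0.2125, 0.3023]
ee_rot: [-0.0, 3.141, 0.0]
wrist_force: [0.2, 0.7, -0.2]
grip_width: 0.997
grasp_force: 0.0
```

```bash
python3 -c "
from h import *
plan((.52,-.025,.32),90);print(robot.read_state()['qpos'])"
```

```text
yaw now 90.01 rot [0.02 0.06 0.01] shift [-132.09 -237.57  -17.62]
[ 2.26716684e-01 -2.45401402e-01  1.81623653e+00  7.18492286e-05
  1.56973264e+00 -1.34429199e+00]
```

To row units: -238 mm / 600 = -0.3967, -132 mm / 600 = -0.22.

Call:
jog_arm --series '[0,0,0,-0.22,-0.3967,-0.03,1,0,0,0,-0.22,-0.3967,-0.03,1,0,0,0,-0.22,-0.3967,-0.03,1,0,0,0,-0.22,-0.3967,-0.03,1,0,0,0,-0.22,-0.3967,-0.03,1,0,0,0,-0.22,-0.3967,-0.03,1,0,0,0,-0.22,-0.3967,-0.03,1,0,0,0,-0.22,-0.3967,-0.03,1]'

```text
t: 2.5
tool_pos: [0.5191, -0.0234, 0.3198]
ee_rot: [-0.001, -3.141, -0.001]
wrist_force: [-0.0, 0.9, 0.1]
grip_width: 0.997
grasp_force: 0.0
```

Run:
```python
from h import *
st=robot.read_state();c=cam("wrist",st);im=robot.camera("wrist");save(im,"w1")
print(st["tool_pos"])
np.savez("w1.npz",pos=st["tool_pos"],rot=st["ee_rot"])
for th,z in(("well",.109),("shaker",0),("rack",.07)):
    for r in robot.spot_point("wrist",th)[:3]:print(th,round(r["p"],2),np.round(r["position"],1),atz(c,r["position"],z).round(4))
plan((.397,-.273,.30),90)
```

```text
[ 0.51906134 -0.02336729  0.31975077]
well 0.92 [330.8 236.8] [ 0.5462 -0.0211  0.109 ]
shaker 0.84 [417.7 209.3] [0.5407 0.0805 0.    ]
rack 0.57 [469.7 221.6] [0.5402 0.1186 0.07  ]
rack 0.4 [ 98.8 106.5] [ 0.4275 -0.2429  0.07  ]
rack 0.28 [102.3 106.5] [ 0.4276 -0.2394  0.07  ]
 yaw now 90.1 rot [0.01 0.02 0.1 ] shift [ 122.35 -250.42   20.01]
```

View pics/w1.png

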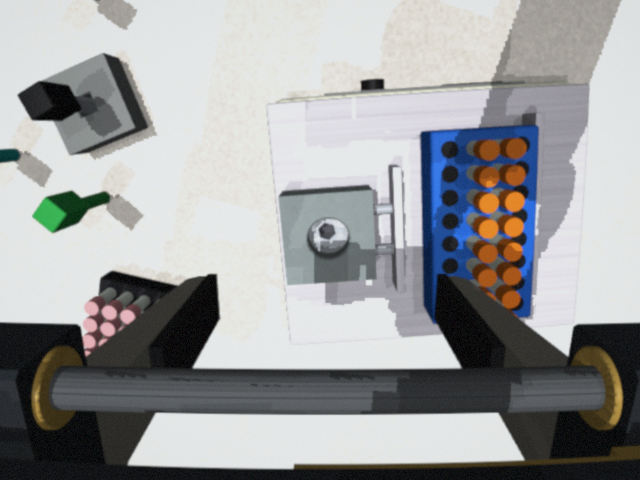

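The wrist view shows the clamp hole at about (329,236). The dark hex socket sits a little up-left of its centre at about (326,231). The key's stand is top left at (85,100).

Run:
```python
import cv2
im=cv2.imread("pics/w1.png")
a=cv2.resize(im[175:295,270:390],None,fx=4.9,fy=4.9,interpolation=cv2.INTER_CUBIC)[:588,:588]
cv2.imwrite("pics/w1c.png",a)
```

```text
(no output)
```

View pics/w1c.png

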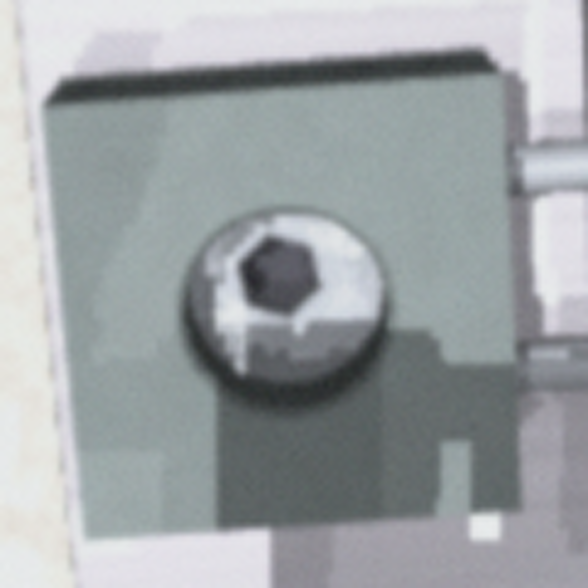

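To row units: -250 mm / 600 = -0.4167, 122 mm / 600 = 0.2033.

Call:
jog_arm --series '[0,0,0,0.2033,-0.4167,0.0333,1,0,0,0,0.2033,-0.4167,0.0333,1,0,0,0,0.2033,-0.4167,0.0333,1,0,0,0,0.2033,-0.4167,0.0333,1,0,0,0,0.2033,-0.4167,0.0333,1,0,0,0,0.2033,-0.4167,0.0333,1,0,0,0,0.2033,-0.4167,0.0333,1,0,0,0,0.2033,-0.4167,0.0333,1]'

```text
t: 3.5
tool_pos: [0.3974, -0.273, 0.3]
ee_rot: [0.0, 3.141, 0.001]
wrist_force: [-0.9, 0.1, 0.2]
grip_width: 1.003
grasp_force: 0.0
```

Run:
```python
from h import *
st=robot.read_state();c=cam("wrist",st);im=robot.camera("wrist")
np.savez("w2.npz",pos=st["tool_pos"],rot=st["ee_rot"])
print(st["tool_pos"])
for th,z in(("key_grip",.095),("stand",0)):
    for r in robot.spot_point("wrist",th)[:3]:print(th,round(r["p"],2),np.round(r["position"],1),atz(c,r["position"],z).round(4))
u,v=proj(c,(.427,-.273,.09))[0].astype(int);print(u,v)
save(im,"w2");x0,y0=max(u-80,0),max(v-75,0);print(x0,y0)
save(cv2.resize(im[y0:y0+150,x0:x0+160],None,fx=4,fy=4,interpolation=cv2.INTER_CUBIC),"w2c")
```

```text
[ 0.39743139 -0.27295923  0.29999776]
key_grip 0.98 [325.9 237.8] [ 0.4243 -0.2752  0.095 ]
key_grip 0.92 [206.6 286.4] [ 0.471 -0.386  0.095]
key_grip 0.83 [333.9 101.1] [ 0.3064 -0.2685  0.095 ]
stand 0.73 [327.2 215.2] [ 0.4225 -0.2738  0.    ]
328 239
248 164
```

View pics/w2c.png

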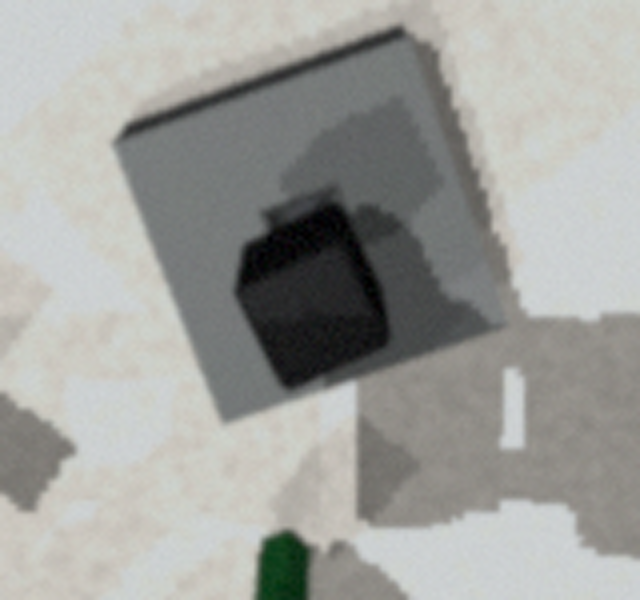

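The socket shows as a clear hexagon in the crop, centred at about (281,274). The key's top face has corners at about (237,291), (344,248), (388,343) and (288,390) in its crop.

Run:
```python
from h import *
def c_(f):
    d=np.load(f);return cam("wrist",{"tool_pos":d["pos"],"ee_rot":d["rot"]})
def go(c,pts,off,s,z):
    P=np.array([atz(c,(np.array(p)+.5)/s-.5+off,z)[:2] for p in pts]);return P
def ang(P): # edges
    e=np.roll(P,-1,0)-P;return np.degrees(np.arctan2(e[:,1],e[:,0])).round(1),(1000*np.linalg.norm(e,axis=1)).round(1)
c=c_("w2.npz");P=go(c,[(237,291),(344,248),(388,343),(288,390)],np.array([248,164]),4,.118)
print("keytop",P.mean(0),ang(P))
P=go(c,[(115,142),(407,40),(505,325),(222,422)],np.array([248,164]),4,.036);print("stand",P.mean(0),ang(P))
c=c_("w1.npz");o=np.array([270,175])
P=go(c,[(45,105),(500,73),(520,512),(85,538)],o,4.9,.109);print("housing",P.mean(0),ang(P))
H=go(c,[(278,236),(315,250),(320,290),(283,312),(243,292),(247,252)],o,4.9,.088);print("sock",H.mean(0),ang(H))
d=H-H.mean(0);print("vertex angles",np.degrees(np.arctan2(d[:,1],d[:,0])).round(1),(np.linalg.norm(d,axis=1)*1000).round(1))
P=go(c,[(183,310),(390,300)],o,4.9,.109);print("hole",P.mean(0),P)
```

```text
keytop [ 0.42320469 -0.27488509] (array([ 112.5,   24.6,  -63.8, -153.9]), array([24.3, 22.7, 23.7, 24.2]))
stand [ 0.42297509 -0.27544238] (array([ 109.3,   19.8,  -70.2, -160.6]), array([78.2, 78.6, 78.8, 79.2]))
housing [ 0.54774759 -0.02335211] (array([  94.1,    4.1,  -86.4, -176.3]), array([82.7, 84.2, 83.3, 83.6]))
sock [ 0.54489957 -0.02454097] (array([  68.9,    7.2,  -58.5, -117.3,  174.2,  117.8]), array([7.7, 8.1, 8.5, 8.8, 8.1, 6.8]))
vertex angles [-175.3  123.7   64.8    2.8  -61.7 -121.2] [7.2 8.  8.4 8.  8.4 7.7]
hole [ 0.54627364 -0.02355902] [[ 0.54723643 -0.04278462]
 [ 0.54531085 -0.00433342]]
```

To row units: 130 mm / 600 = 0.2167, -25.6 mm / 600 = -0.0427, 65 degrees / 90 = 0.7222.

Call:
jog_arm --series '[0,0,0.7222,-0.0427,-0.0033,0.05,1,0,0,0.7222,-0.0427,-0.0033,0.1,1,0,0,0.7222,-0.0427,-0.0033,0.15,1,0,0,0.7222,-0.0427,-0.0033,0.1833,1,0,0,0.7222,-0.0427,-0.0033,0.2,1,0,0,0.7222,-0.0427,-0.0033,0.2083,1,0,0,0.7222,-0.0427,-0.0033,0.2167,1,0,0,0.7222,-0.0427,-0.0033,0.2167,1]'

```text
t: 4.45
tool_pos: [0.4233, -0.274, 0.1692]
ee_rot: [-1.691, -2.646, -0.001]
wrist_force: [0.0, 0.4, -0.1]
grip_width: 0.996
grasp_force: 0.0
```

Run:
```python
from h import *
plan((.423,-.275,.077),25)
```

```text
yaw now 24.85 rot [-0.01 -0.07 -0.15] shift [-0.91 -0.7  92.23]
```

To row units: 93 mm / 600 = 0.155, 85 mm / 600 = 0.1417.

Call:
jog_arm --series '[0,0,0,0,0,0.075,1,0,0,0,0,0,0.1417,1,0,0,0,0,0,0.155,1,0,0,0,0,0,0.155,-0.2,0,0,0,0,0,0.155,-1,0,0,0,0,0,0.155,-1,0,0,0,0,0,0.155,-1,0,0,0,0,0,0.155,-1]' --newtons 30

```text
t: 5.25
tool_pos: [0.4234, -0.2763, 0.078]
ee_rot: [1.687, 2.648, -0.001]
wrist_force: [-0.2, -0.5, -0.7]
grip_width: 0.592
grasp_force: 0.0
```

Call:
jog_arm --series '[0,0,0,0,0,0,-1,0,0,0,0,0,0,-1,0,0,0,0,0,0,-1,0,0,0,0,0,0,-1,0,0,0,0,0,0,-1,0,0,0,0,0,0,-1]' --newtons 30

```text
t: 5.85
tool_pos: [0.4228, -0.2756, 0.0769]
ee_rot: [-1.688, -2.649, -0.0]
wrist_force: [1.0, 0.4, 0.1]
grip_width: 0.281
grasp_force: 30.0
```

To row units: 216 mm / 600 = 0.36, -143 mm / 600 = -0.2383.

Call:
jog_arm --series '[0,0,0,0,0,-0.05,-1,0,0,0,0,0,-0.125,-1,0,0,0,0.0333,0.0417,-0.1917,-1,0,0,0,0.0867,0.1067,-0.2383,-1,0,0,0,0.14,0.1717,-0.2383,-1,0,0,0,0.1933,0.2367,-0.2383,-1,0,0,0,0.2433,0.3,-0.2383,-1,0,0,0,0.2933,0.36,-0.2383,-1]'

```text
t: 6.65
tool_pos: [0.543, -0.0265, 0.2197]
ee_rot: [-1.688, -2.649, 0.0]
wrist_force: [1.1, -0.2, -0.9]
grip_width: 0.281
grasp_force: 30.0
```

Run:
```python
from h import *
st=robot.read_state();print(st["tool_pos"],st["grip_width"],st["qpos"]);im=robot.camera("wrist");save(im,"w3");c=cam("wrist",st)
R0=R.from_rotvec(st["ee_rot"]).as_matrix()
tip=st["tool_pos"]+R0@[0,0,.067];px=proj(c,[tip]);print(px)
u,v=px[0].astype(int);x0,y0=u-75,v-60;print(x0,y0)
save(cv2.resize(im[y0:y0+115,x0:x0+150],None,fx=5,fy=5,interpolation=cv2.INTER_CUBIC),"w3c")
```

```text
[ 0.54295757 -0.02647221  0.21965454] 0.281282919484224 [-2.71020341e-01  7.37029366e-02  1.67916183e+00 -1.52220367e-04
  1.38885486e+00 -7.07220051e-01]
[[326.98151244 249.36579247]]
251 189
```

View pics/w3c.png

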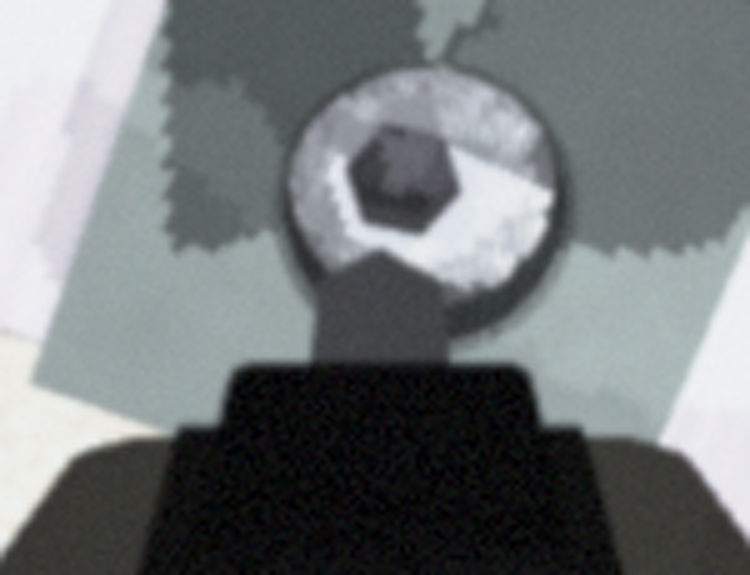

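The tip shows a corner pointing up in the picture, at (380,250). So the key's flats look along the tool's y, and the tip is where predicted. The socket is at about (407,180) with corners readable.

```bash
cat > m.py <<'E'
from h import *
st=robot.read_state();c=cam("wrist",st);o=np.array([251,189])
def w(p,z): return atz(c,(np.array(p)+.5)/5-.5+o,z)[:2]
H=np.array([w(p,.088) for p in[(403,123),(450,140),(460,185),(418,235),(362,220),(350,175)]])
d=H-H.mean(0);print("sock",H.mean(0),np.degrees(np.arctan2(d[:,1],d[:,0])).round(1),(np.linalg.norm(d,axis=1)*1000).round(1))
tipz=st["tool_pos"][2]-.067
T=np.array([w(p,tipz) for p in[(380,250)]]);M=R.from_rotvec(st["ee_rot"]).as_matrix()
L=np.array([w(p,tipz+.002) for p in[(315,285),(445,290)]])
t=st["tool_pos"][:2]
print("tip vertex rel tool",(np.array([*T[0]-t,0])@M*1000).round(1),[(np.array([*l-t,0])@M*1000).round(1) for l in L])
print(t)
E
python3 m.py
```

```text
sock [ 0.54835238 -0.01685666] [ 119.6   69.    19.6  -53.6 -112.3 -159.7] [8.3 8.4 7.6 8.3 8.8 8.2]
tip vertex rel tool [6.6 0.  0. ] [array([ 3. , -7.3, -0. ]), array([2.5, 7.4, 0. ])]
[ 0.54488516 -0.01939124]
```

To row units: -12 degrees / 90 = -0.1333.

Call:
jog_arm --series '[0,0,-0.0667,0,0,0,-1,0,0,-0.1333,0,0,0,-1,0,0,-0.1333,0,0,0,-1,0,0,-0.1333,0,0,0,-1]'

```text
t: 7.1
tool_pos: [0.5423, -0.0285, 0.2195]
ee_rot: [-1.405, -2.809, 0.0]
wrist_force: [0.4, -0.6, -1.0]
grip_width: 0.278
grasp_force: 30.0
```

Run:
```python
from h import *
st=robot.read_state();print(st["tool_pos"]);im=robot.camera("wrist");save(im,"w4");np.savez("w4.npz",pos=st["tool_pos"],rot=st["ee_rot"])
x0,y0=251,189
save(cv2.resize(im[y0:y0+100,x0:x0+130],None,fx=6,fy=6,interpolation=cv2.INTER_CUBIC),"w4c")
st=robot.read_state();print(st["tool_pos"]);plan(note="x")
```

```text
[ 0.54230513 -0.02854368  0.21953043]
[ 0.54236274 -0.02864346  0.21962538]
x yaw now 36.86 rot [-0.02 -0.02 -0.  ] shift [0. 0. 0.]
```

View pics/w4c.png

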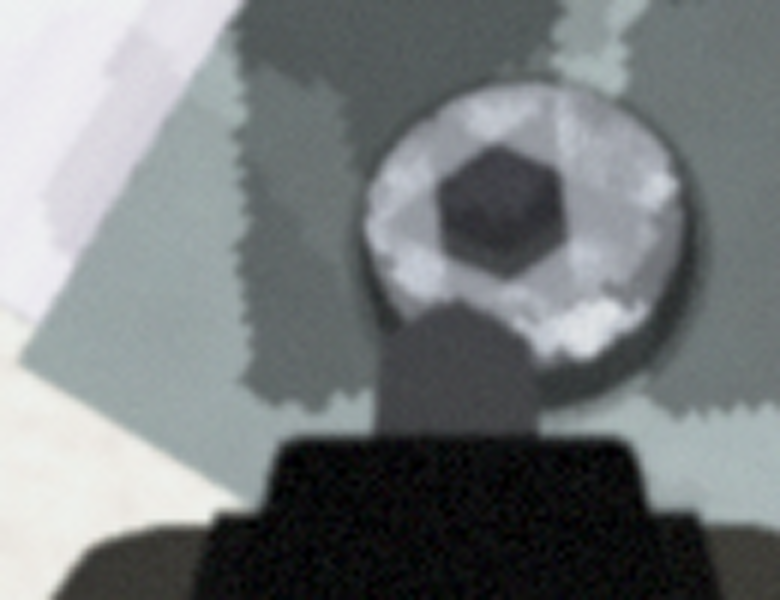

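The tip and the socket are both clear. The socket's corners are at (503,143), (560,180), (567,240), (505,278), (442,240) and (440,180), so it is aligned with the key to within a few degrees.

Run:
```python
from h import *
d=np.load("w4.npz");st={"tool_pos":d["pos"],"ee_rot":d["rot"]};c=cam("wrist",st);o=np.array([251,189])
def w(p,z): return atz(c,(np.array(p)+.5)/6-.5+o,z)[:2]
M=R.from_rotvec(st["ee_rot"]).as_matrix();t=d["pos"][:2]
rel=lambda q:(np.array([*q-t,0])@M*1000).round(1)
H=np.array([w(p,.088) for p in[(503,143),(560,180),(567,240),(505,278),(442,240),(440,180)]])
print("sock",H.mean(0),rel(H.mean(0)));print([rel(h)-rel(H.mean(0)) for h in H])
print("tip",rel(w((460,299),d["pos"][2]-.067)))
plan((*H.mean(0),.22))
```

```text
sock [ 0.54560301 -0.02468196] [ 1.1  5.  -0. ]
[array([ 8.2, -0.1,  0. ]), array([3.7, 6.7, 0. ]), array([-3.6,  7.6,  0. ]), array([-8.3,  0.3,  0. ]), array([-3.6, -7.3,  0. ]), array([ 3.7, -7.5,  0. ])]
tip [ 6.6 -0.2  0. ]
 yaw now 36.86 rot [-0.02 -0.02 -0.  ] shift [ 1.23  4.97 -0.38]
```

To row units: 57 mm / 600 = 0.095, 1.1 mm / 600 = 0.0018.

Call:
jog_arm --series '[0,0,0,0.0018,0.0083,0,-1,0,0,0,0.0018,0.0083,0.0333,-1,0,0,0,0.0018,0.0083,0.0667,-1,0,0,0,0.0018,0.0083,0.0917,-1,0,0,0,0.0018,0.0083,0.095,-1,0,0,0,0.0018,0.0083,0.095,-1]' --newtons 40

```text
t: 7.75
tool_pos: [0.5458, -0.0245, 0.1628]
ee_rot: [-1.402, -2.811, 0.0]
wrist_force: [-0.3, 0.8, -1.2]
grip_width: 0.284
grasp_force: 40.0
```

Run:
```python
from h import *
st=robot.read_state();print(st["wrist_force"],st["tool_pos"]);plan((.5456,-.0247,.155),36.86)
```

```text
[-0.25765366  0.8151762  -1.22659842] [ 0.54581968 -0.02453219  0.16275941]
 yaw now 36.97 rot [-0.02 -0.03  0.11] shift [-0.01 -0.27  7.76]
```

To row units: 10 mm / 600 = 0.0167, 9 mm / 600 = 0.015.

Call:
jog_arm --series '[0,0,0,0,0,0.0033,-1,0,0,0,0,0,0.0067,-1,0,0,0,0,0,0.01,-1,0,0,0,0,0,0.0117,-1,0,0,0,0,0,0.0133,-1,0,0,0,0,0,0.015,-1,0,0,0,0,0,0.0167,-1,0,0,0,0,0,0.0167,-1]'

```text
t: 8.55
tool_pos: [0.5458, -0.0245, 0.1527]
ee_rot: [-1.402, -2.811, 0.0]
wrist_force: [-0.8, 0.3, -2.1]
grip_width: 0.279
grasp_force: 40.0
```

To row units: 7 mm / 600 = 0.0117, 6 mm / 600 = 0.01.

Call:
jog_arm --series '[0,0,0,0,0,0.0017,-1,0,0,0,0,0,0.0033,-1,0,0,0,0,0,0.005,-1,0,0,0,0,0,0.0067,-1,0,0,0,0,0,0.0083,-1,0,0,0,0,0,0.01,-1,0,0,0,0,0,0.0117,-1,0,0,0,0,0,0.0117,-1]'

```text
t: 9.35
tool_pos: [0.5458, -0.0245, 0.1457]
ee_rot: [-1.402, -2.811, -0.0]
wrist_force: [-0.2, 1.0, -1.9]
grip_width: 0.279
grasp_force: 40.0
```

To row units: 5 mm / 600 = 0.0083, 4.5 mm / 600 = 0.0075.

Call:
jog_arm --series '[0,0,0,0,0,0.0017,-1,0,0,0,0,0,0.0033,-1,0,0,0,0,0,0.005,-1,0,0,0,0,0,0.0067,-1,0,0,0,0,0,0.0075,-1,0,0,0,0,0,0.0083,-1,0,0,0,0,0,0.0083,-1]'

```text
t: 10.05
tool_pos: [0.5459, -0.0246, 0.141]
ee_rot: [-1.402, -2.811, -0.0]
wrist_force: [-1.2, 1.2, -0.3]
grip_width: 0.279
grasp_force: 40.0
```

To row units: 64 degrees / 90 = 0.7111.

Call:
jog_arm --series '[0,0,0.0889,0,0,0,-1,0,0,0.1778,0,0,0,-1,0,0,0.2667,0,0,0,-1,0,0,0.3556,0,0,0,-1,0,0,0.4444,0,0,0,-1,0,0,0.5333,0,0,0,-1,0,0,0.6222,0,0,0,-1,0,0,0.7111,0,0,0,-1]'

```text
t: 10.85
tool_pos: [0.5449, -0.0244, 0.1409]
ee_rot: [-2.682, -1.634, 0.003]
wrist_force: [-4.2, 1.6, 2.9]
grip_width: 0.281
grasp_force: 40.0
```

Run:
```python
from h import *
st=robot.read_state();print(st["wrist_force"],st["torque"],st["grasp_force"],st["grip_width"]);plan((.5459,-.0246,.141),None)
```

```text
[-4.21971238  1.63480784  2.85810438] [0.40009396 1.04798223 0.13551869] 39.998547434806824 0.28134305489132644
 yaw now -27.3 rot [-0.14  0.05  0.  ] shift [ 0.24  0.97 -0.06]
```

To row units: 28 degrees / 90 = 0.3111.

Call:
jog_arm --series '[0,0,0.0889,0,0,0,-1,0,0,0.1778,0,0,0,-1,0,0,0.2667,0,0,0,-1,0,0,0.3111,0,0,0,-1,0,0,0.3111,0,0,0,-1,0,0,0.3111,0,0,0,0.3,0,0,0.3111,0,0,0,0.3,0,0,0.3111,0,0,0,0.3]'

```text
t: 11.65
tool_pos: [0.5463, -0.0249, 0.1412]
ee_rot: [2.995, 0.944, 0.001]
wrist_force: [0.7, 0.6, -0.1]
grip_width: 0.52
grasp_force: 0.0
```

Run:
```python
from h import *
st=robot.read_state();print(st["wrist_force"],st["torque"],st["grasp_force"],st["grip_width"]);plan((.5457,-.0246,.141),None)
```

```text
[ 0.68242147  0.64935262 -0.14251465] [-0.05134128  0.12929169 -0.01302104] 0.0 0.5195883629150623
 yaw now -55.01 rot [ 0.06 -0.03  0.  ] shift [-0.3  -0.6   0.15]
```

To row units: -68 degrees / 90 = -0.7556.

Call:
jog_arm --series '[0,0,-0.0944,0,0,0,0.3,0,0,-0.1889,0,0,0,0.3,0,0,-0.2833,0,0,0,0.3,0,0,-0.3778,0,0,0,0.3,0,0,-0.4722,0,0,0,0.3,0,0,-0.5667,0,0,0,0.3,0,0,-0.6611,0,0,0,0.3,0,0,-0.7556,0,0,0,0.3]'

```text
t: 12.45
tool_pos: [0.5461, -0.0248, 0.141]
ee_rot: [1.948, 2.464, 0.0]
wrist_force: [0.5, -0.0, -0.3]
grip_width: 0.649
grasp_force: 0.0
```

To row units: -22 degrees / 90 = -0.2444.

Call:
jog_arm --series '[0,0,-0.0889,0,0,0,0.3,0,0,-0.1778,0,0,0,0.3,0,0,-0.2444,0,0,0,0.3,0,0,-0.2444,0,0,0,-1,0,0,-0.2444,0,0,0,-1,0,0,-0.2444,0,0,0,-1,0,0,-0.2444,0,0,0,-1,0,0,-0.2444,0,0,0,-1]' --newtons 40

```text
t: 13.25
tool_pos: [0.546, -0.0246, 0.141]
ee_rot: [1.451, 2.786, 0.0]
wrist_force: [0.4, 0.1, 0.2]
grip_width: 0.281
grasp_force: 40.0
```

```bash
cat > s.py <<'E'
from h import *
st=robot.read_state();print(st["t"],st["wrist_force"].round(1),st["torque"].round(2),st["grasp_force"],st["grip_width"]);plan((.5457,-.0246,.141),None)
E
python3 s.py
```

```text
13.25 [0.4 0.1 0.2] [-0.01 -0.08  0.03] 39.98815298080444 0.2808983996309861
 yaw now 34.96 rot [ 0.01  0.01 -0.  ] shift [ 0.16 -0.28 -0.04]
```

Good regrip; second quarter turn.

To row units: 68 degrees / 90 = 0.7556.

Call:
jog_arm --series '[0,0,0.0944,0,0,0,-1,0,0,0.1889,0,0,0,-1,0,0,0.2833,0,0,0,-1,0,0,0.3778,0,0,0,-1,0,0,0.4722,0,0,0,-1,0,0,0.5667,0,0,0,-1,0,0,0.6611,0,0,0,-1,0,0,0.7556,0,0,0,-1]'

```text
t: 14.05
tool_pos: [0.5447, -0.0245, 0.1409]
ee_rot: [-2.764, -1.49, 0.004]
wrist_force: [-3.7, 0.8, 3.4]
grip_width: 0.28
grasp_force: 40.0
```

To row units: 22 degrees / 90 = 0.2444.

Call:
jog_arm --series '[0,0,0.0889,0,0,0,-1,0,0,0.1778,0,0,0,-1,0,0,0.2444,0,0,0,-1,0,0,0.2444,0,0,0,-1]'

```text
t: 14.45
tool_pos: [0.5444, -0.0242, 0.1409]
ee_rot: [-2.996, -0.941, 0.006]
wrist_force: [-4.7, 1.1, 5.5]
grip_width: 0.277
grasp_force: 40.0
```

```bash
python3 s.py
```

```text
14.45 [-4.7  1.1  5.5] [0.17 1.31 0.03] 39.990686774253845 0.2774429488588747
 yaw now -55.14 rot [-0.17  0.17  0.  ] shift [ 0.87  1.09 -0.11]
```

To row units: -40 degrees / 90 = -0.4444.

Call:
jog_arm --series '[0,0,0,0,0,0,0.3,0,0,0,0,0,0,0.3,0,0,0,0,0,0,0.3,0,0,-0.0889,0,0,0,0.3,0,0,-0.1778,0,0,0,0.3,0,0,-0.2667,0,0,0,0.3,0,0,-0.3556,0,0,0,0.3,0,0,-0.4444,0,0,0,0.3]'

```text
t: 15.25
tool_pos: [0.546, -0.0246, 0.1409]
ee_rot: [2.487, 1.919, 0.0]
wrist_force: [-0.8, 0.7, 0.1]
grip_width: 0.653
grasp_force: 0.0
```

To row units: -50 degrees / 90 = -0.5556.

Call:
jog_arm --series '[0,0,-0.0944,0,0,0,0.3,0,0,-0.1889,0,0,0,0.3,0,0,-0.2833,0,0,0,0.3,0,0,-0.3778,0,0,0,0.3,0,0,-0.4722,0,0,0,0.3,0,0,-0.5556,0,0,0,0.3,0,0,-0.5556,0,0,0,0.3]'

```text
t: 15.95
tool_pos: [0.546, -0.0247, 0.1409]
ee_rot: [1.45, 2.787, 0.0]
wrist_force: [-0.0, -0.4, -0.5]
grip_width: 0.651
grasp_force: 0.0
```

```bash
python3 s.py
```

```text
15.95 [-0.  -0.4 -0.5] [0.01 0.09 0.  ] 0.0 0.6505493212055058
 yaw now 35.01 rot [ 0.01  0.01 -0.  ] shift [ 0.23 -0.23 -0.13]
```

Call:
jog_arm --series '[0,0,0,0,0,0,-1,0,0,0,0,0,0,-1,0,0,0,0,0,0,-1,0,0,0,0,0,0,-1,0,0,0,0,0,0,-1,0,0,0,0,0,0,-1]' --newtons 40

```text
t: 16.55
tool_pos: [0.546, -0.0245, 0.1409]
ee_rot: [1.451, 2.786, 0.0]
wrist_force: [0.7, 0.1, -0.4]
grip_width: 0.28
grasp_force: 40.0
```

To row units: 68 degrees / 90 = 0.7556.

Call:
jog_arm --series '[0,0,0.0944,0,0,0,-1,0,0,0.1889,0,0,0,-1,0,0,0.2833,0,0,0,-1,0,0,0.3778,0,0,0,-1,0,0,0.4722,0,0,0,-1,0,0,0.5667,0,0,0,-1,0,0,0.6611,0,0,0,-1,0,0,0.7556,0,0,0,-1]'

```text
t: 17.35
tool_pos: [0.5447, -0.0245, 0.1409]
ee_rot: [-2.764, -1.49, 0.004]
wrist_force: [-4.6, -0.2, 3.3]
grip_width: 0.282
grasp_force: 40.0
```

```bash
python3 s.py
```

```text
17.35 [-4.6 -0.2  3.3] [0.01 1.11 0.15] 39.99238193035126 0.28168098246105444
 yaw now -33.33 rot [-0.16  0.1   0.  ] shift [ 0.49  0.88 -0.1 ]
```

To row units: 22 degrees / 90 = 0.2444.

Call:
jog_arm --series '[0,0,0.0778,0,0,0,-1,0,0,0.1556,0,0,0,-1,0,0,0.2,0,0,0,-1,0,0,0.2444,0,0,0,-1,0,0,0.2444,0,0,0,-1]'

```text
t: 17.85
tool_pos: [0.5444, -0.0242, 0.1409]
ee_rot: [-2.995, -0.943, 0.006]
wrist_force: [-5.9, 1.9, 5.8]
grip_width: 0.282
grasp_force: 40.0
```

```bash
python3 s.py
```

```text
17.85 [-5.9  1.9  5.8] [0.23 1.38 0.05] 39.99780893325806 0.282143449207438
 yaw now -55.05 rot [-0.16  0.16  0.  ] shift [ 0.84  1.07 -0.13]
```

Not at the stop yet; release, turn back, regrip for the fourth.

To row units: -40 degrees / 90 = -0.4444.

Call:
jog_arm --series '[0,0,0,0,0,0,0.3,0,0,0,0,0,0,0.3,0,0,0,0,0,0,0.3,0,0,-0.0889,0,0,0,0.3,0,0,-0.1778,0,0,0,0.3,0,0,-0.2667,0,0,0,0.3,0,0,-0.3556,0,0,0,0.3,0,0,-0.4444,0,0,0,0.3]'

```text
t: 18.65
tool_pos: [0.5461, -0.0247, 0.1409]
ee_rot: [2.487, 1.919, 0.0]
wrist_force: [0.8, -0.5, 0.3]
grip_width: 0.648
grasp_force: 0.0
```

To row units: -50 degrees / 90 = -0.5556.

Call:
jog_arm --series '[0,0,-0.0944,0,0,0,0.3,0,0,-0.1889,0,0,0,0.3,0,0,-0.2833,0,0,0,0.3,0,0,-0.3778,0,0,0,0.3,0,0,-0.4722,0,0,0,0.3,0,0,-0.5556,0,0,0,0.3,0,0,-0.5556,0,0,0,0.3]'

```text
t: 19.35
tool_pos: [0.5461, -0.0247, 0.1409]
ee_rot: [1.45, 2.787, 0.0]
wrist_force: [-0.0, 0.3, -0.6]
grip_width: 0.649
grasp_force: 0.0
```

Call:
jog_arm --series '[0,0,0,0,0,0,-1,0,0,0,0,0,0,-1,0,0,0,0,0,0,-1,0,0,0,0,0,0,-1,0,0,0,0,0,0,-1,0,0,0,0,0,0,-1]' --newtons 40

```text
t: 19.95
tool_pos: [0.5459, -0.0246, 0.1409]
ee_rot: [1.451, 2.786, 0.0]
wrist_force: [-0.0, 0.5, -0.7]
grip_width: 0.279
grasp_force: 40.0
```

To row units: 9 degrees / 90 = 0.1.

Call:
jog_arm --series '[0,0,0.0333,0,0,0,-1,0,0,0.0667,0,0,0,-1,0,0,0.1,0,0,0,-1,0,0,0.1,0,0,0,-1]'

```text
t: 20.35
tool_pos: [0.5458, -0.0247, 0.1409]
ee_rot: [-1.665, -2.664, 0.0]
wrist_force: [-0.4, -0.2, 1.1]
grip_width: 0.28
grasp_force: 40.0
```

```bash
python3 s.py
```

```text
20.35 [-0.4 -0.2  1.1] [-0.06  0.15  0.05] 39.98028874397278 0.27968563479925346
 yaw now 25.99 rot [-0.01  0.    0.  ] shift [ 0.11 -0.09 -0.07]
```

To row units: 6 degrees / 90 = 0.0667.

Call:
jog_arm --series '[0,0,0.0222,0,0,0,-1,0,0,0.0444,0,0,0,-1,0,0,0.0667,0,0,0,-1,0,0,0.0667,0,0,0,-1]'

```text
t: 20.75
tool_pos: [0.5457, -0.0247, 0.1409]
ee_rot: [-1.8, -2.574, 0.001]
wrist_force: [-0.6, -0.9, 1.0]
grip_width: 0.28
grasp_force: 40.0
```

```bash
python3 s.py
```

```text
20.75 [-0.6 -0.9  1. ] [-0.15  0.24  0.01] 39.98043715953827 0.2797459476107879
 yaw now 20.06 rot [-0.03  0.    0.  ] shift [ 0.06  0.04 -0.1 ]
```

To row units: 6 degrees / 90 = 0.0667.

Call:
jog_arm --series '[0,0,0.0222,0,0,0,-1,0,0,0.0444,0,0,0,-1,0,0,0.0667,0,0,0,-1,0,0,0.0667,0,0,0,-1]'

```text
t: 21.15
tool_pos: [0.5456, -0.0247, 0.1409]
ee_rot: [-1.932, -2.477, 0.001]
wrist_force: [-1.6, 0.6, 1.6]
grip_width: 0.28
grasp_force: 40.0
```

```bash
python3 s.py
```

```text
21.15 [-1.6  0.6  1.6] [-0.21  0.5   0.17] 39.98177468776703 0.28020502386333174
 yaw now 14.09 rot [-0.05  0.01  0.  ] shift [ 0.07  0.15 -0.1 ]
```

Run:
```python
from h import *
for i in range(3):
    st=robot.read_state();print(st["wrist_force"].round(1),st["torque"].round(2),st["grip_width"].round(4),st["joint_torque"].round(2));im=robot.camera("wrist")
save(im,"w5");save(cv2.resize(im[150:330,210:450],None,fx=3.3,fy=3.3,interpolation=cv2.INTER_CUBIC),"w5c")
```

```text
Traceback (most recent call last):
AttributeError: 'float' object has no attribute 'round'
```

Run:
```python
from h import *
for i in range(3):
    st=robot.read_state();print(st["wrist_force"].round(1),st["torque"].round(2),round(st["grip_width"],4),st["joint_torque"].round(2));im=robot.camera("wrist")
save(im,"w5");save(cv2.resize(im[150:330,210:450],None,fx=3.3,fy=3.3,interpolation=cv2.INTER_CUBIC),"w5c")
```

```text
[-1.6  0.6  1.6] [-0.21  0.5   0.17] 0.2802 [  0.22 -36.17 -30.72   0.51  -0.52   0.42]
[-3.  -1.8  1.6] [-0.21  0.53  0.16] 0.2797 [  0.27 -36.13 -30.75   0.55  -0.59   0.25]
[-1.6 -2.   1.9] [-0.26  0.58  0.17] 0.2781 [  0.31 -36.09 -30.78   0.59  -0.65   0.19]
```

View pics/w5c.png

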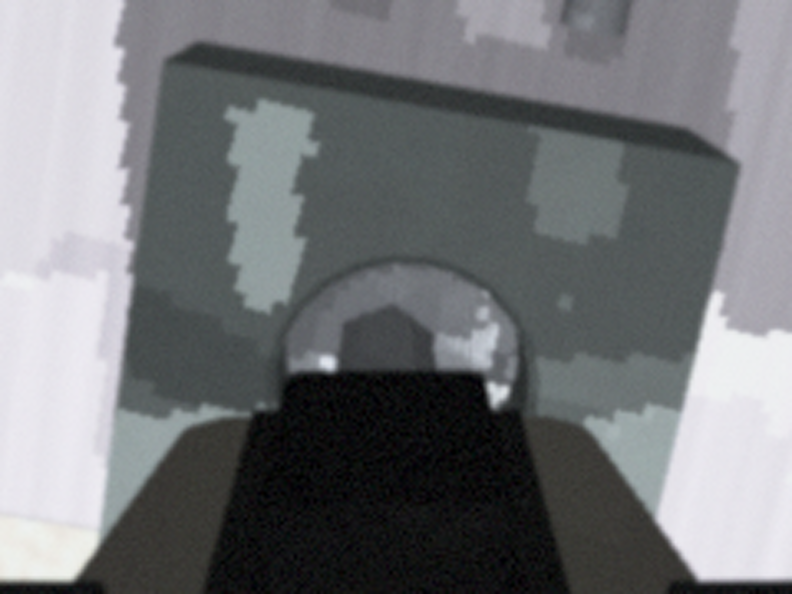

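The key grip sits square in the fingers and the shank is down in the socket, with no lean showing. I'll turn on carefully and watch the torque for the stop.

To row units: 6 degrees / 90 = 0.0667.

Call:
jog_arm --series '[0,0,0.0222,0,0,0,-1,0,0,0.0444,0,0,0,-1,0,0,0.0667,0,0,0,-1,0,0,0.0667,0,0,0,-1]'

```text
t: 21.7
tool_pos: [0.5455, -0.0247, 0.1409]
ee_rot: [-2.06, -2.371, 0.001]
wrist_force: [-2.9, -1.7, 3.1]
grip_width: 0.284
grasp_force: 40.0
```

```bash
python3 s.py
```

```text
21.7 [-2.9 -1.7  3.1] [-0.32  0.83  0.19] 39.98219311237335 0.28427793892507314
 yaw now 8.05 rot [-0.07  0.01  0.  ] shift [ 0.08  0.23 -0.11]
```

To row units: 6 degrees / 90 = 0.0667.

Call:
jog_arm --series '[0,0,0.0222,0,0,0,-1,0,0,0.0444,0,0,0,-1,0,0,0.0667,0,0,0,-1,0,0,0.0667,0,0,0,-1]'

```text
t: 22.1
tool_pos: [0.5454, -0.0247, 0.1409]
ee_rot: [-2.18, -2.261, 0.002]
wrist_force: [-4.8, -1.4, 3.2]
grip_width: 0.28
grasp_force: 40.0
```

```bash
python3 s.py
```

```text
22.1 [-4.8 -1.4  3.2] [-0.34  1.09  0.19] 39.981443881988525 0.27987197002270564
 yaw now 2.07 rot [-0.08  0.01  0.  ] shift [ 0.09  0.33 -0.1 ]
```

Run:
```python
from h import *
a=robot.camera("wrist");save(a,"w6");b=cv2.cvtColor(cv2.imread("pics/w5.png"),cv2.COLOR_BGR2RGB);z=cv2.cvtColor(cv2.imread("pics/w4.png"),cv2.COLOR_BGR2RGB)
s=lambda i:cv2.resize(i[190:340,250:400],None,fx=2.6,fy=2.6,interpolation=cv2.INTER_CUBIC)
br=lambda i:np.clip(i.astype(float)*2,0,255).astype(np.uint8)
save(np.hstack([br(s(b)),br(s(a))]),"cmp")
```

```text
(no output)
```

View pics/cmp.png

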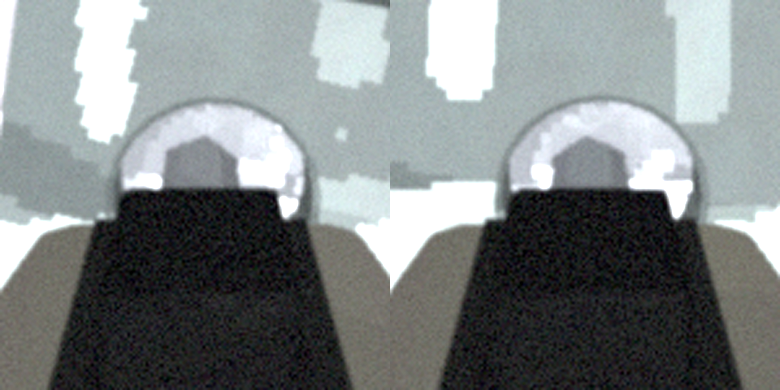

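The key hasn't slipped in the fingers and the screw still follows it, so the stop isn't reached yet. I'll keep turning.

To row units: 12 degrees / 90 = 0.1333.

Call:
jog_arm --series '[0,0,0.0333,0,0,0,-1,0,0,0.0667,0,0,0,-1,0,0,0.1,0,0,0,-1,0,0,0.1333,0,0,0,-1]'

```text
t: 22.55
tool_pos: [0.5452, -0.0246, 0.1409]
ee_rot: [-2.406, -2.018, 0.002]
wrist_force: [-5.3, -1.3, 4.5]
grip_width: 0.286
grasp_force: 40.0
```

```bash
python3 s.py
```

```text
22.55 [-5.3 -1.3  4.5] [-0.32  1.39  0.05] 39.98000979423523 0.2864122428843686
 yaw now -10.04 rot [-0.11  0.02  0.  ] shift [ 0.11  0.51 -0.11]
```

To row units: 12 degrees / 90 = 0.1333.

Call:
jog_arm --series '[0,0,0.0333,0,0,0,-1,0,0,0.0667,0,0,0,-1,0,0,0.1,0,0,0,-1,0,0,0.1333,0,0,0,-1]'

```text
t: 22.95
tool_pos: [0.5453, -0.0243, 0.1409]
ee_rot: [-2.604, -1.755, 0.001]
wrist_force: [-5.3, -0.3, 4.3]
grip_width: 0.28
grasp_force: 40.0
```

```bash
python3 s.py
```

```text
22.95 [-5.3 -0.3  4.3] [-0.04  1.27  0.01] 39.980868101119995 0.2795480912948141
 yaw now -22.05 rot [-0.1 -0.  -0. ] shift [-0.09  0.47 -0.14]
```

Run:
```python
from h import *
def rv(y):
    a=np.radians(y);Y=np.array([np.cos(a),np.sin(a),0]);z=np.array([0,0,-1.]);return R.from_matrix(np.c_[np.cross(Y,z),Y,z]).as_rotvec()
st=robot.read_state();im=robot.camera("wrist");save(im,"w7")
d=np.load("w1.npz")
L=[("w1",d["pos"],d["rot"]),("w5",(.5456,-.0247,.1409),rv(14.09)),("w6",(.5454,-.0247,.1409),rv(2.07)),("w7",st["tool_pos"],st["ee_rot"])]
xs=np.arange(-60,60,1/3);ys=np.arange(35,105,1/3);X,Y=np.meshgrid(xs,ys);a=np.radians(3.9)
hc=np.array([.5475,-.0235]);P=np.c_[(hc[0]+(X*np.cos(a)-Y*np.sin(a))/1000).ravel(),(hc[1]+(X*np.sin(a)+Y*np.cos(a))/1000).ravel(),np.full(X.size,.102)]
o=[]
for n,p,r in L:
    q=proj(cam("wrist",{"tool_pos":np.array(p),"ee_rot":r}),P).reshape(*X.shape,2).astype(np.float32);print(n,q.min((0,1)),q.max((0,1)))
    i=cv2.cvtColor(cv2.imread(f"pics/{n}.png"),cv2.COLOR_BGR2RGB)
    w=cv2.remap(i,q[...,0],q[...,1],cv2.INTER_LINEAR)
    for y in range(0,210,30): cv2.line(w,(0,y),(8,y),(255,0,0),1)
    o.append(w)
save(np.vstack([np.hstack(o[:2]),np.hstack(o[2:])]),"jaw")
```

```text
w1 [359.4138  162.67917] [437.7807  293.17496]
w5 [219.54211   23.289309] [494.8672  217.80115]
w6 [190.86139  39.70827] [452.17715 198.3766 ]
w7 [119.75649    5.186992] [408.39996 251.87216]
```

View pics/jaw.png

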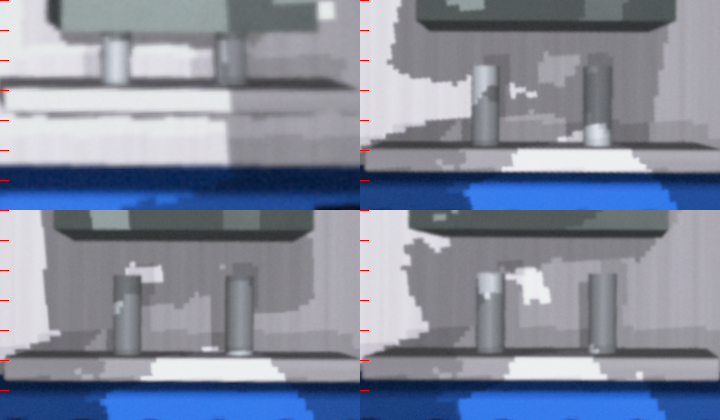

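The jaw has moved out about 20 mm and lies against the rack edge. It is in the same place in the last three views, so the screw has been at its stop since before yaw 14. The key then turned on about 48° while the jaw stood still, probably riding over in the socket, with about 0.2 N m read at most. I'll take up the play gently once more to confirm, then let go.

To row units: 18 degrees / 90 = 0.2.

Call:
jog_arm --series '[0,0,0.0444,0,0,0,-1,0,0,0.0889,0,0,0,-1,0,0,0.1333,0,0,0,-1,0,0,0.1667,0,0,0,-1,0,0,0.2,0,0,0,-1,0,0,0.2,0,0,0,-1]'

```text
t: 23.6
tool_pos: [0.5447, -0.0243, 0.1408]
ee_rot: [-2.845, -1.329, 0.004]
wrist_force: [-7.7, 0.3, 6.3]
grip_width: 0.281
grasp_force: 40.0
```

```bash
python3 s.py
```

```text
23.6 [-7.7  0.3  6.3] [-0.13  1.93  0.07] 39.98214662075043 0.28109022221933716
 yaw now -39.93 rot [-0.16  0.09  0.  ] shift [ 0.45  0.98 -0.17]
```

To row units: 6 degrees / 90 = 0.0667.

Call:
jog_arm --series '[0,0,0.0222,0,0,0,-1,0,0,0.0444,0,0,0,-1,0,0,0.0667,0,0,0,-1,0,0,0.0667,0,0,0,-1]'

```text
t: 24.0
tool_pos: [0.5446, -0.0242, 0.1409]
ee_rot: [-2.91, -1.179, 0.005]
wrist_force: [-6.9, 0.4, 6.6]
grip_width: 0.283
grasp_force: 40.0
```

Run:
```python
from h import *
exec(open("s.py").read())
for i in range(4):
    im=robot.camera("wrist");st=robot.read_state();print(st["wrist_force"].round(1),st["torque"].round(2),round(st["qpos"][5],4),st["joint_torque"][5].round(3))
save(im,"w8")
def rv(y):
    a=np.radians(y);Y=np.array([np.cos(a),np.sin(a),0]);z=np.array([0,0,-1.]);return R.from_matrix(np.c_[np.cross(Y,z),Y,z]).as_rotvec()
# jaw far edge: strongest blue transition along y, median over x
hc=np.array([.5475,-.0235]);a=np.radians(3.9);xs=np.arange(-20,25,1.);ys=np.arange(60,105,.1);X,Y=np.meshgrid(xs,ys)
P=np.c_[(hc[0]+(X*np.cos(a)-Y*np.sin(a))/1000).ravel(),(hc[1]+(X*np.sin(a)+Y*np.cos(a))/1000).ravel(),np.full(X.size,.102)]
for n,p,r in [("w5",(.5456,-.0247,.1409),rv(14.09)),("w6",(.5454,-.0247,.1409),rv(2.07)),("w7",(.5453,-.0243,.1409),rv(-22.05)),("w8",st["tool_pos"],st["ee_rot"])]:
    q=proj(cam("wrist",{"tool_pos":np.array(p),"ee_rot":r}),P).reshape(*X.shape,2).astype(np.float32)
    w=cv2.remap(cv2.imread(f"pics/{n}.png"),q[...,0],q[...,1],cv2.INTER_LINEAR).astype(float)
    s=(w[...,0]-w[...,2])>50
    e=[ys[np.argmax(s[:,k])] for k in range(len(xs)) if s[:,k].any()];print(n,np.median(e),np.std(e).round(2))
```

```text
24.0 [-6.9  0.4  6.6] [-0.06  1.97  0.19] 39.98301923274994 0.28318372380221635
 yaw now -45.89 rot [-0.16  0.11  0.  ] shift [ 0.54  1.02 -0.14]
[-7.  -0.4  5.9] [-0.01  1.91  0.17] 0.5344 0.225
[-8.   0.6  6.2] [-0.07  1.96  0.13] 0.5343 0.183
[-7.4 -0.7  6. ] [-0.11  1.93  0.17] 0.5342 0.175
[-7.8 -0.2  6.8] [-0.07  1.93  0.18] 0.5342 0.174
w5 93.50000000000048 0.09
w6 93.20000000000047 0.1
w7 92.50000000000045 0.1
w8 92.30000000000047 0.13
```

The torque pattern repeats with the hexagon's 60° (about 0.17 N m at the same phase as before) and the jaw hasn't moved. So the screw is hard at its stop. I'll ease back within the play, release and withdraw upward.

To row units: 0.5 mm / 600 = 0.0008, 0.2 mm / 600 = 0.0003, -4 degrees / 90 = -0.0444.

Call:
jog_arm --series '[0,0,-0.0222,0,0,0,-1,0,0,-0.0444,0.0003,0.0008,0,-1,0,0,-0.0444,0.0003,0.0008,0,0.4,0,0,-0.0444,0.0003,0.0008,0,0.4,0,0,-0.0444,0.0003,0.0008,0,0.4,0,0,-0.0444,0.0003,0.0008,0,0.4]'

```text
t: 24.8
tool_pos: [0.5467, -0.0248, 0.1409]
ee_rot: [2.87, 1.278, 0.001]
wrist_force: [0.4, 1.3, -0.8]
grip_width: 0.605
grasp_force: 0.0
```

To row units: -140 mm / 600 = -0.2333, -120 mm / 600 = -0.2.

Call:
jog_arm --series '[0,0,0,0,0,-0.025,0.4,0,0,0,0,0,-0.0667,0.4,0,0,0,0,0,-0.1333,0.4,0,0,0,0,0,-0.2,0.4,0,0,0,0,0,-0.2333,0.4,0,0,0,0,0,-0.2333,0.4,0,0,0,0,0,-0.2333,0.4]'

```text
t: 25.5
tool_pos: [0.5464, -0.0248, 0.2809]
ee_rot: [2.87, 1.278, 0.001]
wrist_force: [-0.3, 0.1, -0.2]
grip_width: 0.7
grasp_force: 0.0
```

Run:
```python
from h import *
st=robot.read_state();print(st["tool_pos"],st["grip_width"]);im=robot.camera("wrist");save(im,"w9");c=cam("wrist",st)
for th,z in(("key_grip",.159),("rack",.07)):
    for r in robot.spot_point("wrist",th)[:2]:print(th,round(r["p"],2),np.round(r["position"],1),atz(c,r["position"],z).round(4))
for n in("scene","side"):
    robot.camera(n)
    for th,z in(("key_grip",.159),("rack",.07)):
        for r in robot.spot_point(n,th)[:5]:print(n,th,round(r["p"],2),np.round(r["position"]),atz(cam(n),r["position"],z).round(3))
# rack long edge and jaw in shaker frame: print row transitions at z=.102
hc=np.array([.5475,-.0235]);a=np.radians(3.9)
d=np.load("w1.npz")
for n,s in(("w1",{"tool_pos":d["pos"],"ee_rot":d["rot"]}),("w9",st)):
    for z in(.102,.153):
        ys=np.arange(60,110,.2);X,Y=np.meshgrid(np.arange(-40,41,1.),ys)
        P=np.c_[(hc[0]+(X*np.cos(a)-Y*np.sin(a))/1000).ravel(),(hc[1]+(X*np.sin(a)+Y*np.cos(a))/1000).ravel(),np.full(X.size,z)]
        q=proj(cam("wrist",s),P).reshape(*X.shape,2).astype(np.float32)
        w=cv2.remap(cv2.imread(f"pics/{n}.png"),q[...,0],q[...,1],cv2.INTER_LINEAR).astype(float)
        m=(w[...,0]-w[...,2])>50;e=[ys[np.argmax(m[:,k])] for k in range(m.shape[1]) if m[:,k].any()];print(n,z,np.median(e).round(1),len(e))
```

```text
[ 0.54638656 -0.02478602  0.28091892] 0.6997363784447084
key_grip 0.57 [325.  228.9] [ 0.5469 -0.025   0.159 ]
rack 0.96 [204.8  92.1] [0.5369 0.117  0.07  ]
scene key_grip 0.97 [315. 232.] [ 0.549 -0.026  0.159]
scene key_grip 0.72 [154. 251.] [ 0.538 -0.365  0.159]
scene key_grip 0.67 [202. 263.] [ 0.587 -0.266  0.159]
scene key_grip 0.62 [202. 190.] [ 0.377 -0.263  0.159]
scene rack 0.7 [377. 244.] [0.535 0.12  0.07 ]
side key_grip 0.88 [333. 357.] [ 0.274 -0.31   0.159]
side key_grip 0.79 [444. 353.] [ 0.426 -0.416  0.159]
side key_grip 0.76 [348. 216.] [ 0.546 -0.023  0.159]
side key_grip 0.74 [416. 306.] [ 0.467 -0.313  0.159]
side rack 0.7 [308. 223.] [0.525 0.107 0.07 ]
w1 0.102 91.6 81
w1 0.153 80.8 81
w9 0.102 92.8 81
w9 0.153 85.8 81
```

```bash
python3 -c "
from h import *
print(robot.job_done())"
```

```text
the job is handed in; nothing more can be done
None
```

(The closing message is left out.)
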